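Bin the lemon in the pedal caddy with the jar as a pedal weight

ROBOT

A 6-joint arm with a two-finger parallel gripper is mounted at the origin on a cart in front of the work surface, level with it; the furniture and walls round the work are solid. World frame = base frame: x ahead of the robot, y to its left, z up, the work surface at z = 0. Lengths are in m, angles in rad, forces in N, time in s.
With the tool pointing down it reaches from about 0.275 to 0.85 m from the base axis. Payload 19 kg.
Tool frame: the origin (TCP) lies on the mounting face of the last link; the fingertips stand 173 mm ahead of it and the grasp point (between the pads) lies 155 mm ahead of it; z points along the fingers, y is the line along which they close (so a half turn about z gives the same grasp; the last joint's range is limited). The gripper opens to 85 mm and grips with 20 to 120 N. Pads are 22 mm wide; open, the fingers measure 114 mm over their backs; the gripper's body (76 mm by 85 mm) begins 54 mm behind the grasp point. The pads swing forward as they close: fully open they stand 13 mm farther back than shut.
Start: joints at [-1.307, 0.15, 1.437, -0, 1.554, -0.134], TCP at [0.223, -0.53, 0.405] pointing down, gripper open.
Joint ranges: [-2.8, 2.8], [-0.68, 2.1], [0.12, 2.68], [-1.39, 4.53], [0.16, 2.79], [-2.81, 2.81]. Speed limits (rad/s): [1.89, 1.89, 2.22, 3.01, 3.01, 3.01].

INTERFACE

Orientations are given as [roll, pitch, yaw] about the fixed x, y, z axes, in that order (R = Rz(yaw) Ry(pitch) Rx(roll)).
In Python, from rig import r gives the robot as it stands.
- The arm moves only by the tool arm_command, never from a script. Its argument "deltas" is a list of rows, each a list of 7 numbers: the turn, a rotation vector about the tool's x, y, z in degrees, then the shift along the tool's x, y, z in mm, then the opening, from 0 (shut) to 1 (fully open). In form: [[ax, ay, az, dx, dy, dz, jaw], ...]. A call has exactly 10 rows; each row shifts and turns the commanded pose from where the row before left it, along the tool's axes as they then stand; what a row does not reach is not made up. A row lasts 1/12 s, in which the tool goes at most 41.7 mm and 7.16 degrees, less where a joint would pass 70% of its speed; a pose out of reach is approached as far as the arm can. A call is refused whole if a number of a shift passes 41.7 or a number of a turn 7.16, either way. A call with a gripper value outside its range is refused whole. The fingers move at their own pace and stop on an object; "squeeze" is the grip in N (left out, the last holds). Time passes only in rows, so rows that do not move let the fingers close, or fill a call up. It gives the time, the measured TCP pose, the force, the opening and the grip force at its end, in the units of the state.
- r.get_obs(): the state, without advancing time (a new reading comes with each control period).
- r.grab_frame(name): name is "side" or "top"; returns a dict with "pixels" (420x560x3 uint8, blue, green, red), "z_map" (420x560 float32, m along the optical axis (not along the pixel's ray), 0 where there is no reading), "mtx" (3x3 intrinsics, pixels), "R" (3x3) and "t" (3): a world point X has camera coordinates R X + t. Camera axes: x right, y down, z forward; pixel columns grow to the right and rows downward; lengths in m; the calibration is good to about 2 mm. A picture is of the moment at which its call begins.
- r.close_job(): hands the job in; it is judged then, once.
Trained networks look in a picture, given as the dict that the camera call returned (one of the last four; its "shot" number tells which), for a name from the list of things; names that differ only in an ending like _2 or _b are one class to them, and where a whole thing is asked for, a point or a joint stands for the part that bears it (a point fixed in the world has none). Each returns a list of dicts, best first, with "confidence" (0 to 1); they miss things now and then, are a little off and sometimes report something else, mostly with a low value. They report only what shows in the picture. A call takes as long as a camera call. They do not tell look-alikes from the thing itself.
- r.look_for(picture, name): "location" ([column, row] in pixels, amid what is visible of it).
- r.cut_out(picture, name): "region" (420x560 bool, what is visible of it) and "location" ([column, row] in pixels, amid what is visible of it).
The state is a dict: "t": time; "qpos": joint angles; "joint_velocities": joint speeds; "joint_efforts": joint torques, N m; "eef_pos": TCP position; "tcp_rot": TCP orientation; "ft_force": force on the tool from outside, world axes, zero at the start; "wrist_torque": the same for the moment, N m; "width": finger opening in m; "grasp_force": force on a finger pad.
Only numpy, scipy, OpenCV 4.12 (cv2) and the standard library are available. Lean on these libraries where they do the work, as an engineer would, in place of code of your own. Each camera call takes 0.05 s, during which the arm holds its last target. There are 200 camera calls.

TASK

Put the lemon into the white waste caddy, whose lid is only open while its pedal is held down: stand the green-capped jam jar upright on the pedal and let go, so that its weight keeps the lid wide open, and put the lemon inside. Then take the jar off slowly, so that the pedal comes up under control and the lid closes gently instead of slamming, and stand the jar back on its cork mat; leave the timer, bell, price card and scraper where they are.

Things in the scene. Friction and masses are not known exactly. Their poses are not given: they have to be found in the camera images.
- caddy: White open-topped waste caddy, fixed to the worktop, 170 (its x) x 180 (its y) x 135 mm tall with 5 mm walls. Origin at the centre of its underside; its z is up; its -x side is the front, where the black pedal sticks out; the lid is hinged along the top of its +x side. With the pedal fully down the tread is level, its centre at caddy (-0.180, 0, 0.016).
- caddy_floor (a point): Centre of the caddy's inner floor, 40 mm above the worktop. The inside is 160 (caddy x) x 170 (caddy y) mm and 95 mm deep. Axes as the caddy's.
- pedal (a joint): Pedal angle in rad: 0 up (at rest), 0.25 fully down against its stop. The pedal is a lever hinged under the caddy, 165 mm from hinge to tread centre; a light spring and the lid's weight push it up, and it takes at most about 3 N at the tread centre to hold it down at any angle. The jar's weight of about 4 N holds it fully down.
- pedal_tread (a point): Centre of the top of the pedal's black tread plate, 80 mm (along the lever) x 100 mm (across). It is about 57 mm above the worktop at rest, with the plate sloping up away from the caddy by 0.25 rad, and comes down 41 mm to 16 mm above the worktop, level, when fully pressed. Moves with the pedal.
- lid (a joint): Lid angle in rad: 0 shut, 2.25 wide open (leaning back 39 degrees past upright). Linked to the pedal: lid angle = 9 x pedal angle. If the pedal is let go it slams shut; closing gently means lifting the pedal's weight off over a second or more (some 40 mm/s at the tread or less).
- lid_front_edge (a point): Middle of the lid's free front edge, on its top. The lid is a light grey plate 184 x 190 x 5 mm; when open it rises to about 280 mm above the worktop and leans outward over the caddy's +x side.
- jar_center (a point): Centre (half-way up) of the loose jam jar: round, 62 mm across, 86 mm tall, red contents and green screw cap, 0.42 kg, give or take a little. z is up along the jar. Starts upright on the cork mat.
- cork_mat: Round cork mat fixed to the worktop, 130 mm across, 6 mm thick. Origin at the centre of its underside.
- lemon_center (a point): Centre of the loose yellow lemon, 77 mm long (its x), 51 mm wide (its y) and 52 mm tall, lying on the worktop.
- timer: Loose round cream kitchen timer with a red grip, 68 mm across, 64 mm tall. Not to be disturbed. Origin under its centre.
- bell: Loose white-domed counter bell, 81 mm across, 64 mm tall. Not to be disturbed. Origin under its centre. (To its left, at the end of the worktop, stands a big black wine bucket with bottles, up to about 0.3 m high: pass it high.)
- price_card: Loose card in a wooden block, 23 x 75 x 62 mm. Not to be disturbed. Origin under its centre.
- scraper: Loose flat dough scraper with a wooden grip, 108 x 135 x 23 mm. Not to be disturbed. Origin under its centre.
Mind the look-alikes: they are no part of the job. Of the things like the part that bears lemon_center, leave any that is purple; of the rest the smaller one is meant.

How it is judged:
By the outcome, as a careful person would: the job done as asked, in the order asked, and still so for the second after the job is handed in, with the robot touching nothing.
It also fails if it takes over 72 s, if anything falls off the work surface, if the arm or the gripper's body presses on something with over 40 N, if the wrist force passes 120 N, or if a joint passes its speed limit or range.

## Working session

There is one attempt and no reset: what is moved stays moved. The work goes in short steps, Python scripts to look and compute and a tool call to move; the robot and the scene stay as the last step left them, time stands still between calls to the robot, and variables do not carry over. Pictures are saved under pics/ and viewed, at most 10 in all, crops included, and the job is handed in when it is done.

Besides the shell and the picture viewer there is one more tool, called after "Emit:" as a command line: name --pt "numbers of a row" for each row, then --argument value for the rest. arm_command: Moves the arm, as the interface text tells. Its arguments: {"type":"object","properties":{"deltas":{"type":"array","items":{"type":"array","items":{"type":"number"}}},"squeeze":{"type":"number"}},"required":["deltas"]}

```bash
mkdir -p pics; ls; cat > h.py <<'E'
import numpy as np, cv2
from rig import r
def pts(f,reg):
    v,u=np.nonzero(reg&(f["z_map"]>0)); z=f["z_map"][v,u]
    c=(np.linalg.inv(f["mtx"])@np.c_[u,v,np.ones(len(u))].T)*z
    return ((np.array(f["R"]).T)@(c-np.array(f["t"]).reshape(3,1))).T
E
python3 - <<'E'
from h import *
o=r.get_obs(); print({k:np.round(v,3) for k,v in o.items()})
for n in ["side","top"]:
    f=r.grab_frame(n); cv2.imwrite(f"pics/{n}0.png",f["pixels"]); print(n,np.round(-np.array(f["R"]).T@f["t"],3))
    for k in ["caddy","pedal_tread","lid","jar_center","cork_mat","lemon_center","timer","bell","price_card","scraper"]:
        for d in r.cut_out(f,k)[:4]:
            if d["confidence"]<.3: continue
            p=pts(f,d["region"]); 
            if len(p)<5: continue
            print(k,round(d["confidence"],2),np.round(d["location"]),len(p),"med",np.round(np.median(p,0),3),"lo",np.round(np.percentile(p,2,axis=0),3),"hi",np.round(np.percentile(p,98,axis=0),3))
E
```

```text
pics
{'t': np.float64(0.0), 'qpos': array([-1.307,  0.151,  1.438,  0.   ,  1.554, -0.134]), 'joint_velocities': array([-0.   , -0.001,  0.002, -0.   , -0.   , -0.   ]), 'joint_efforts': array([-0.0000e+00, -7.1306e+01, -5.7087e+01, -0.0000e+00,  9.0000e-03,
        0.0000e+00]), 'eef_pos': array([ 0.223, -0.53 ,  0.404]), 'tcp_rot': array([-3.14 , -0.   ,  0.398]), 'ft_force': array([-0.151, -0.029, -0.484]), 'wrist_torque': array([ 0.007, -0.025, -0.011]), 'grasp_force': np.float64(0.0), 'width': np.float64(0.085)}
side [ 1.000e-03 -1.447e+00  1.064e+00]
caddy 0.57 [266. 184.] 1980 med [0.562 0.091 0.087] lo [ 0.447 -0.024  0.001] hi [0.654 0.232 0.143]
pedal_tread 0.88 [255. 205.] 273 med [0.485 0.01  0.056] lo [ 0.433 -0.037  0.034] hi [0.531 0.081 0.067]
pedal_tread 0.38 [263. 184.] 2061 med [0.559 0.091 0.089] lo [ 0.303 -0.546 -0.003] hi [0.653 0.233 0.499]
lid 0.7 [273. 162.] 771 med [0.592 0.138 0.138] lo [0.531 0.056 0.118] hi [0.668 0.249 0.144]
jar_center 0.56 [279. 251.] 585 med [ 0.467 -0.261  0.062] lo [ 0.443 -0.275 -0.003] hi [ 0.532 -0.139  0.093]
cork_mat 0.87 [270
[... 1769 characters left out ...]
 med [ 0.688 -0.065  0.049] lo [ 0.66  -0.092  0.028] hi [ 0.721 -0.036  0.067]
timer 0.45 [307. 232.] 1041 med [ 0.468 -0.234  0.006] lo [ 0.414 -0.3   -0.   ] hi [ 0.535 -0.183  0.012]
bell 0.76 [150. 263.] 612 med [0.37  0.236 0.039] lo [ 0.332  0.204 -0.001] hi [0.404 0.273 0.062]
price_card 0.63 [173. 200.] 6256 med [0.539 0.149 0.141] lo [ 0.448 -0.015  0.002] hi [0.661 0.272 0.148]
price_card 0.46 [217. 156.] 173 med [0.693 0.048 0.022] lo [0.682 0.015 0.002] hi [0.705 0.081 0.063]
scraper 0.84 [406. 257.] 1496 med [ 0.391 -0.522  0.007] lo [ 0.33  -0.586 -0.001] hi [ 0.454 -0.454  0.026]
scraper 0.3 [150. 263.] 591 med [0.369 0.237 0.039] lo [0.332 0.205 0.013] hi [0.404 0.274 0.062]
```

```bash
python3 - <<'E'
import cv2,numpy as np
a=cv2.imread("pics/top0.png")[110:350,100:460]
b=cv2.imread("pics/side0.png")[120:380,180:400]
a=cv2.resize(a,(800,533));cv2.imwrite("pics/ta.png",a)
cv2.imwrite("pics/sa.png",cv2.resize(b,None,fx=2.3,fy=2.3))
E
```

```text
(no output)
```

View pics/ta.png

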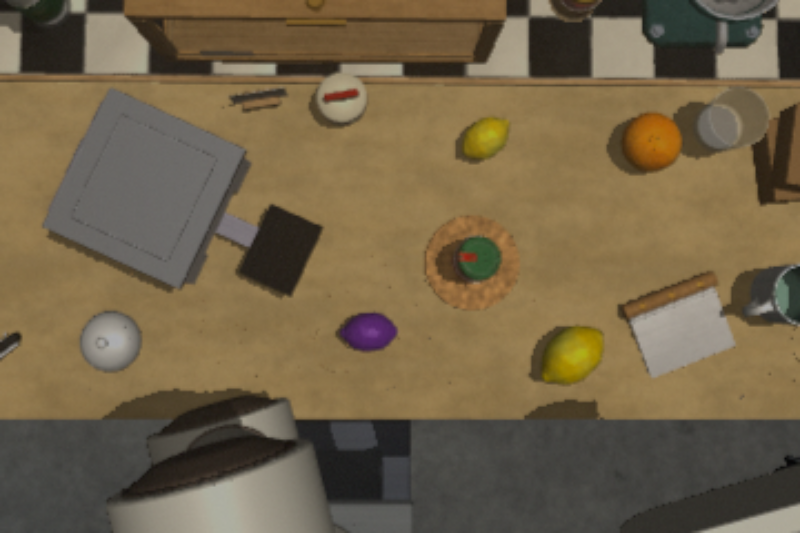

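View pics/sa.png

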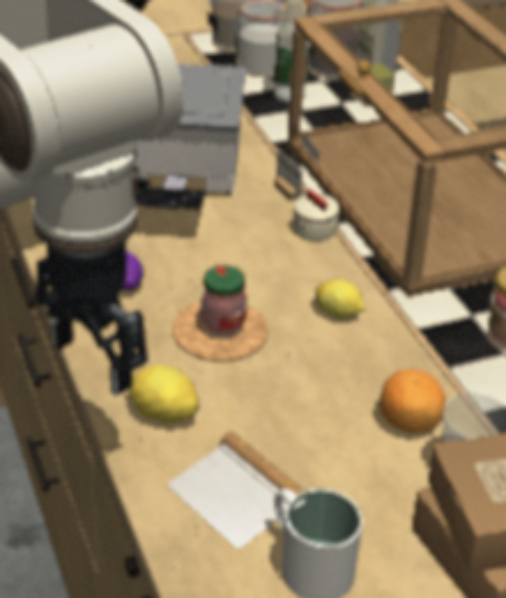

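The top crop shows the caddy at (145,185), the pedal at (280,250), the jar on its mat at (475,260), a small yellow lemon at (485,138), a large one at (572,355) and a purple one at (370,330). The side crop agrees, with the small lemon at (340,298). The target is the small yellow lemon near x=0.64, y=-0.255.

```bash
cat >> h.py <<'E'
def rect(p): # center, yaw of long side
    c,s,a=cv2.minAreaRect((p[:,:2]*1000).astype(np.float32)); return np.round(c,0),np.round(s,0),round(a,1)
E
python3 - <<'E'
from h import *
for n in ["top","side"]:
    f=r.grab_frame(n)
    g=lambda k,i=0:[pts(f,d["region"]) for d in r.cut_out(f,k)[:4] if d["confidence"]>.3]
    for p in g("lid")[:1]:
        q=p[abs(p[:,2]-.142)<.008]; print(n,"lid",rect(q))
    for p in g("pedal_tread")[:1]:
        med=np.median(p,0)[:2]; q=p[(p[:,2]>.043)&(np.hypot(*(p[:,:2]-med).T)<.075)]; print("tread",rect(q),q.mean(0).round(3))
    for p in g("cork_mat")[:1]:
        q=p[(p[:,2]<.014)&(p[:,2]>.004)]; print("mat",cv2.minEnclosingCircle((q[:,:2]*1000).astype(np.float32)),np.median(q[:,2]))
    for p in g("jar_center")[:1]:
        q=p[p[:,2]>.085]; print("cap",cv2.minEnclosingCircle((q[:,:2]*1000).astype(np.float32)),rect(q),np.median(q[:,2]),q[:,2].max())
    for p in g("lemon_center"):
        if abs(np.median(p[:,0])-.635)<.03:
            q=p[(p[:,2]>.012)&(p[:,1]<-.2)&(p[:,1]>-.32)]; print("lemon",rect(q),q[:,2].max(), q.mean(0), "pca",np.degrees(np.arctan2(*np.linalg.eigh(np.cov(q[:,:2].T))[1][::-1,1])))
E
```

```text
top lid (array([561., 174.]), array([187., 190.]), 65.7)
tread (array([495.,  29.]), array([110., 100.]), 65.8) [0.49  0.016 0.057]
mat ((474.4312744140625, -240.9364471435547), 64.34786224365234) 0.006974557096297155
lemon (array([ 641., -257.]), array([57., 59.]), 78.8) 0.05636882286998896 [ 0.63920049 -0.256126    0.04335197] pca 127.68705245847065
side lid (array([594., 153.]), array([201., 106.]), 66.5)
tread (array([485.,  13.]), array([87., 97.]), 65.4) [0.483 0.005 0.056]
mat ((469.5454406738281, -248.9102325439453), 66.52725219726562) 0.005425248277043557
cap ((472.0555419921875, -245.20883178710938), 30.87458610534668) (array([ 471., -246.]), array([58., 54.]), 69.2) 0.0889197578653497 0.09483572086718714
lemon (array([ 632., -265.]), array([46., 70.]), 40.2) 0.05102239914644238 [ 0.63122056 -0.26922575  0.0340678 ] pca 135.50188992451538
```

```bash
cat >> h.py <<'E'
from scipy.spatial.transform import Rotation as Ro
def go(x,y,zg,yaw): # zg: height of grasp point
    o=r.get_obs(); Rn=Ro.from_euler('xyz',o["tcp_rot"]); Rt=Ro.from_euler('xyz',[np.pi,0,np.radians(yaw)])
    print("turn",np.degrees((Rn.inv()*Rt).as_rotvec()).round(1),"then shift",(Rt.inv().apply(np.array([x,y,zg+.155])-o["eef_pos"])*1000).round(1),
      "| grasp pt",np.round(o["eef_pos"]-[0,0,.155],3),"t",round(o["t"],2),"F",np.round(o["ft_force"],1),"w",round(o["width"],3),"g",round(o["grasp_force"],1))
E
python3 -c "
from h import *
go(.474,-.242,.16,65.7)"
```

```text
turn [ -0.   -0.  -42.9] then shift [366.  110.5  89.7] | grasp pt [ 0.223 -0.53   0.25 ] t 1.7 F [ 0.  -1.1  0.2] w 0.085 g 0.0
```

Emit:
arm_command --pt "0 0 -4 0 0 4 1" --pt "0 0 -7 0 0 10 1" --pt "0 0 -7 0 0 12 1" --pt "0 0 -7 0 0 12 1" --pt "0 0 -7 0 0 12 1" --pt "0 0 -7 0 0 12 1" --pt "0 0 -3.9 15 5 10 1" --pt "0 0 0 30 9 5 1" --pt "0 0 0 35 11 5 1" --pt "0 0 0 35 11 0 1" --squeeze 50

```text
t: 2.53
eef_pos: [0.304, -0.4398, 0.3215]
tcp_rot: [-3.14, -0.001, 1.145]
ft_force: [0.2, -0.4, -0.3]
width: 0.0854
grasp_force: 0.0
```

Emit:
arm_command --pt "0 0 0 37 11 0 1" --pt "0 0 0 37 11 0 1" --pt "0 0 0 37 11 0 1" --pt "0 0 0 37 11 0 1" --pt "0 0 0 37 11 0 1" --pt "0 0 0 30 9 0 1" --pt "0 0 0 20 6 0 1" --pt "0 0 0 10 4 0 1" --pt "0 0 0 0 0 0 1" --pt "0 0 0 0 0 0 1"

```text
t: 3.37
eef_pos: [0.4719, -0.2482, 0.3226]
tcp_rot: [-3.141, 0.0, 1.147]
ft_force: [-0.4, -0.3, -0.8]
width: 0.0853
grasp_force: 0.0
```

```bash
python3 - <<'E'
from h import *
go(.474,-.242,.058,65.7)
out=[]
for n in ["top","side"]:
    f=r.grab_frame(n); out.append(f["pixels"][150:330,190:430])
    for k in ["jar_center","cork_mat"]:
        for d in r.cut_out(f,k)[:1]:
            p=pts(f,d["region"]); p=p[abs(p[:,2]-.006)<.006] if k=="cork_mat" else p[(p[:,2]<.1)&(p[:,2]>.02)]
            if len(p)>20: print(n,k,d["confidence"],rect(p),np.median(p,0).round(3), np.percentile(p[:,2],98))
cv2.imwrite("pics/j.png",cv2.resize(np.hstack(out),(800,300)))
E
```

```text
turn [-0.  0.  0.] then shift [  6.5  -0.6 109.6] | grasp pt [ 0.472 -0.248  0.168] t 3.37 F [-0.4 -0.3 -0.8] w 0.085 g 0.0
top cork_mat 0.49 (array([ 439., -214.]), array([47., 38.]), 45.2) [ 0.441 -0.213  0.006] 0.011050708141857315
side jar_center 0.96 (array([ 472., -248.]), array([60., 65.]), 13.5) [ 0.466 -0.261  0.067] 0.09305080520938576
```

View pics/j.png

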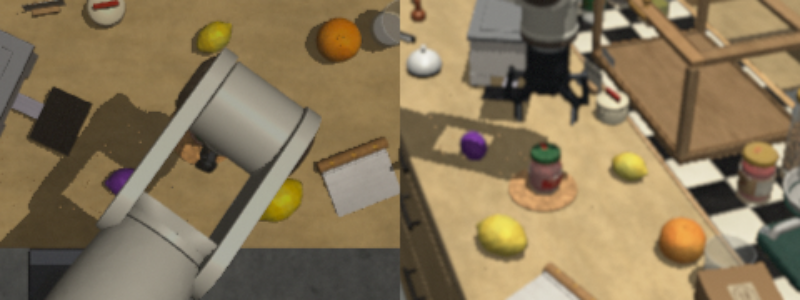

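The gripper is open straight above the jar: left half at (205,155), right half with the jar at (545,165). Its offset is a few mm, so I'm descending to grasp.

Emit:
arm_command --pt "0 0 0 2 0 8 1" --pt "0 0 0 2 0 15 1" --pt "0 0 0 2 0 18 1" --pt "0 0 0 0 0 18 1" --pt "0 0 0 0 0 17 1" --pt "0 0 0 0 0 15 1" --pt "0 0 0 0 0 12 1" --pt "0 0 0 0 0 6 1" --pt "0 0 0 0 0 0 1" --pt "0 0 0 0 0 0 0.6"

```text
t: 4.5
eef_pos: [0.4745, -0.2427, 0.2139]
tcp_rot: [-3.142, -0.0, 1.146]
ft_force: [0.5, -0.1, 0.1]
width: 0.0755
grasp_force: 0.0
```

Emit:
arm_command --pt "0 0 0 0 0 0 0.6" --pt "0 0 0 0 0 0 0.5" --pt "0 0 0 0 0 0 0.4" --pt "0 0 0 0 0 0 0.4" --pt "0 0 0 0 0 0 0.4" --pt "0 0 0 0 0 0 0.4" --pt "0 0 0 0 0 -3 0.4" --pt "0 0 0 0 0 -8 0.4" --pt "0 0 0 0 0 -15 0.4" --pt "0 0 0 0 0 -20 0.4"

```text
t: 5.33
eef_pos: [0.4741, -0.2423, 0.2597]
tcp_rot: [-3.139, -0.0, 1.147]
ft_force: [-0.7, -0.7, -4.5]
width: 0.0574
grasp_force: 54.8
```

```bash
python3 - <<'E'
from h import *
go(.490,.016,.16,65.7)
f=r.grab_frame("side")
for d in r.cut_out(f,"jar_center")[:1]:
    p=pts(f,d["region"]); print(d["confidence"],np.percentile(p,[2,50,98],axis=0).round(3))
E
```

```text
turn [-0.1 -0.  -0. ] then shift [242.  -91.8 -55.3] | grasp pt [ 0.474 -0.242  0.105] t 5.33 F [-0.7 -0.7 -4.5] w 0.057 g 54.8
0.72 [[ 0.411 -0.303 -0.003]
 [ 0.464 -0.25   0.003]
 [ 0.53  -0.19   0.009]]
```

Emit:
arm_command --pt "0 0 0 0 0 -15 0.4" --pt "0 0 0 10 -4 -15 0.4" --pt "0 0 0 20 -8 -12 0.4" --pt "0 0 0 30 -11 -8 0.4" --pt "0 0 0 32 -12 -5 0.4" --pt "0 0 0 32 -12 0 0.4" --pt "0 0 0 32 -12 0 0.4" --pt "0 0 0 32 -12 0 0.4" --pt "0 0 0 26 -10 0 0.4" --pt "0 0 0 16 -6 0 0.4"

```text
t: 6.27
eef_pos: [0.4894, 0.0054, 0.3142]
tcp_rot: [-3.141, -0.0, 1.148]
ft_force: [-0.2, -0.1, -4.8]
width: 0.0572
grasp_force: 55.6
```

Emit:
arm_command --pt "0 0 0 8 -3 0 0.4" --pt "0 0 0 4 -2 0 0.4" --pt "0 0 0 0 0 5 0.4" --pt "0 0 0 0 0 10 0.4" --pt "0 0 0 0 0 5 0.4" --pt "0 0 0 0 0 0 0.4" --pt "0 0 0 0 0 0 0.4" --pt "0 0 0 0 0 0 0.4" --pt "0 0 0 0 0 0 0.4" --pt "0 0 0 0 0 0 0.4"

```text
t: 7.1
eef_pos: [0.4902, 0.0157, 0.295]
tcp_rot: [3.141, -0.0, 1.146]
ft_force: [-0.4, -0.7, -4.1]
width: 0.0575
grasp_force: 55.6
```

```bash
python3 - <<'E'
from h import *
go(.490,.016,.069,65.7)
out=[]
for n in ["side","top"]:
    f=r.grab_frame(n); out.append(f["pixels"][120:270,180:380])
    for k in ["jar_center","pedal_tread"]:
        for d in r.cut_out(f,k)[:1]:
            p=pts(f,d["region"]); print(n,k,round(d["confidence"],2),np.percentile(p,[2,50,98],axis=0).round(3).tolist())
cv2.imwrite("pics/p.png",cv2.resize(np.hstack(out),(800,300)))
E
```

```text
turn [ 0. -0. -0.] then shift [ 0.2 -0.4 71. ] | grasp pt [0.49  0.016 0.14 ] t 7.1 F [-0.4 -0.7 -4.1] w 0.058 g 55.6
side jar_center 0.94 [[0.458, -0.019, 0.089], [0.482, -0.005, 0.14], [0.511, 0.036, 0.172]]
side pedal_tread 0.7 [[0.431, -0.037, 0.041], [0.481, 0.005, 0.057], [0.533, 0.06, 0.067]]
top jar_center 0.4 [[0.333, -0.588, -0.001], [0.393, -0.523, 0.008], [0.451, -0.454, 0.025]]
```

View pics/p.png

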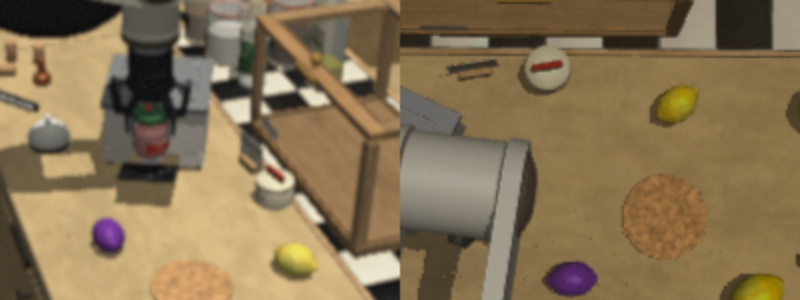

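The jar hangs above the black tread, (150,130) over (148,172) in the left half, and looks centred. I'm pressing down slowly.

Emit:
arm_command --pt "0 0 0 0 0 5 0.4" --pt "0 0 0 0 0 7 0.4" --pt "0 0 0 0 0 5 0.4" --pt "0 0 0 0 0 3 0.4" --pt "0 0 0 0 0 3 0.4" --pt "0 0 0 0 0 3 0.4" --pt "0 0 0 0 0 4 0.4" --pt "0 0 0 0 0 4 0.4" --pt "0 0 0 0 0 4 0.4" --pt "0 0 0 0 0 4 0.4"

```text
t: 8.23
eef_pos: [0.4902, 0.0158, 0.2523]
tcp_rot: [-3.142, -0.0, 1.147]
ft_force: [-0.4, 0.1, -2.9]
width: 0.0571
grasp_force: 55.8
```

Emit:
arm_command --pt "0 0 0 0 0 4 0.4" --pt "0 0 0 0 0 4 0.4" --pt "0 0 0 0 0 4 0.4" --pt "0 0 0 0 0 4 0.4" --pt "0 0 0 0 0 3 0.4" --pt "0 0 0 0 0 3 0.4" --pt "0 0 0 0 0 2 0.4" --pt "0 0 0 0 0 1 0.4" --pt "0 0 0 0 0 1 0.4" --pt "0 0 0 0 0 0 0.4"

```text
t: 9.07
eef_pos: [0.4902, 0.0158, 0.2266]
tcp_rot: [-3.141, -0.0, 1.146]
ft_force: [-0.6, -0.1, -3.1]
width: 0.0575
grasp_force: 55.7
```

```bash
python3 - <<'E'
from h import *
go(.490,.016,.069,65.7)
f=r.grab_frame("side"); cv2.imwrite("pics/q.png",cv2.resize(f["pixels"][100:250,180:330],(600,600)))
for k in ["jar_center","pedal_tread","lid"]:
        for d in r.cut_out(f,k)[:1]:
            p=pts(f,d["region"]); print(k,round(d["confidence"],2),np.percentile(p,[2,50,98],axis=0).round(3).tolist())
E
```

```text
turn [-0. -0. -0.] then shift [ 0.1 -0.2  2.6] | grasp pt [0.49  0.016 0.072] t 9.07 F [-0.6 -0.1 -3.1] w 0.057 g 55.7
jar_center 0.78 [[0.458, -0.018, 0.02], [0.481, -0.005, 0.072], [0.509, 0.035, 0.104]]
pedal_tread 0.83 [[0.431, -0.041, 0.009], [0.466, -0.007, 0.014], [0.533, 0.05, 0.021]]
lid 0.61 [[0.519, 0.22, 0.138], [0.675, 0.282, 0.219], [0.713, 0.335, 0.284]]
```

View pics/q.png

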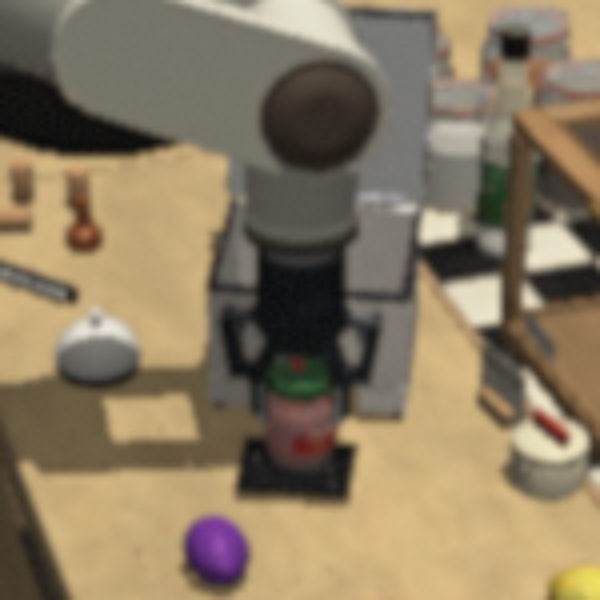

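The jar is on the nearly level tread (300,470) and the lid stands open behind the arm. I'll go the last 2–3 mm to the stop, then release.

Emit:
arm_command --pt "0 0 0 0 0 1 0.4" --pt "0 0 0 0 0 1 0.4" --pt "0 0 0 0 0 0.5 0.4" --pt "0 0 0 0 0 0 0.4" --pt "0 0 0 0 0 0 0.4" --pt "0 0 0 0 0 0 0.4" --pt "0 0 0 0 0 0 0.4" --pt "0 0 0 0 0 0 0.4" --pt "0 0 0 0 0 0 0.4" --pt "0 0 0 0 0 0 0.4"

```text
t: 10.1
eef_pos: [0.4902, 0.0158, 0.2244]
tcp_rot: [3.141, -0.0, 1.147]
ft_force: [-2.9, -3.1, 5.5]
width: 0.0574
grasp_force: 56.5
```

Emit:
arm_command --pt "0 0 0 0 0 0 0.75" --pt "0 0 0 0 0 0 0.8" --pt "0 0 0 0 0 0 0.9" --pt "0 0 0 0 0 0 1" --pt "0 0 0 0 0 0 1" --pt "0 0 0 0 0 -5 1" --pt "0 0 0 0 0 -12 1" --pt "0 0 0 0 0 -20 1" --pt "0 0 0 0 0 -25 1" --pt "0 0 0 0 0 -30 1"

```text
t: 10.93
eef_pos: [0.4898, 0.0159, 0.3167]
tcp_rot: [-3.14, 0.0, 1.147]
ft_force: [0.3, -0.0, 0.7]
width: 0.0853
grasp_force: 0.0
```

```bash
python3 - <<'E'
from h import *
go(.638,-.258,.10,127)
f=r.grab_frame("side")
for k in ["jar_center","pedal_tread","lid"]:
        for d in r.cut_out(f,k)[:1]:
            p=pts(f,d["region"]); print(k,round(d["confidence"],2),np.percentile(p,[2,50,98],axis=0).round(3).tolist())
E
```

```text
turn [ -0.1  -0.  -61.3] then shift [-307.9  -46.5   61.7] | grasp pt [0.49  0.016 0.162] t 10.93 F [ 0.3 -0.   0.7] w 0.085 g 0.0
jar_center 0.72 [[0.458, -0.018, -0.001], [0.482, -0.004, 0.068], [0.538, 0.104, 0.102]]
pedal_tread 0.75 [[0.429, -0.039, 0.006], [0.47, -0.008, 0.012], [0.532, 0.048, 0.018]]
lid 0.6 [[0.52, 0.229, 0.139], [0.67, 0.289, 0.192], [0.717, 0.338, 0.265]]
```

Emit:
arm_command --pt "0 0 -4 0 0 -15 1" --pt "0 0 -7 0 0 -8 1" --pt "0 0 -7 0 0 -3 1" --pt "0 0 -7 0 0 0 1" --pt "0 0 -7 0 0 0 1" --pt "0 0 -7 0 0 0 1" --pt "0 0 -7 0 0 0 1" --pt "0 0 -7 0 0 0 1" --pt "0 0 -7 0 0 0 1" --pt "0 0 -1.3 -15 -2 0 1"

```text
t: 11.97
eef_pos: [0.4966, 0.0036, 0.3412]
tcp_rot: [-3.141, -0.002, 2.226]
ft_force: [0.0, -0.1, 0.6]
width: 0.0854
grasp_force: 0.0
```

Emit:
arm_command --pt "0 0 0 -30 -5 0 1" --pt "0 0 0 -38 -6 0 1" --pt "0 0 0 -38 -6 5 1" --pt "0 0 0 -38 -6 15 1" --pt "0 0 0 -38 -6 20 1" --pt "0 0 0 -38 -6 20 1" --pt "0 0 0 -34 -5 15 1" --pt "0 0 0 -24 -3 8 1" --pt "0 0 0 -12 -2 4 1" --pt "0 0 0 0 0 0 1"

```text
t: 12.8
eef_pos: [0.6346, -0.2554, 0.2539]
tcp_rot: [-3.14, -0.003, 2.215]
ft_force: [-0.1, 0.3, 0.9]
width: 0.0853
grasp_force: 0.0
```

```bash
python3 - <<'E'
from h import *
go(.638,-.258,.027,127)
out=[]
for n in ["side","top"]:
    f=r.grab_frame(n); out.append(f["pixels"][160:300,250:410])
    for d in r.cut_out(f,"lemon_center"):
        p=pts(f,d["region"]); print(n,round(d["confidence"],2),np.percentile(p,[2,50,98],axis=0).round(3).tolist())
cv2.imwrite("pics/l.png",cv2.resize(np.hstack(out),(800,350)))
E
```

```text
turn [-0.1 -0.2 -0.1] then shift [-4.1  1.2 71.9] | grasp pt [ 0.635 -0.255  0.099] t 12.8 F [-0.1  0.3  0.9] w 0.085 g 0.0
side 0.69 [[0.609, -0.29, -0.005], [0.631, -0.269, 0.034], [0.676, -0.183, 0.05]]
side 0.68 [[0.352, -0.139, -0.005], [0.372, -0.118, 0.036], [0.398, -0.087, 0.051]]
top 0.82 [[0.316, -0.407, 0.0], [0.352, -0.365, 0.057], [0.387, -0.332, 0.069]]
top 0.6 [[0.614, -0.262, 0.027], [0.624, -0.24, 0.041], [0.643, -0.227, 0.049]]
```

View pics/l.png

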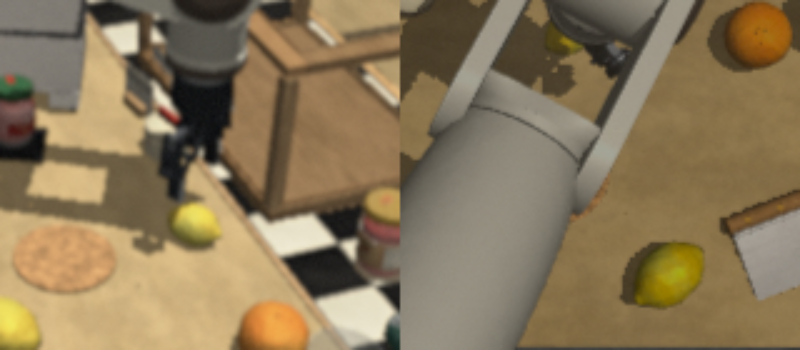

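The open gripper sits directly over the small lemon, which is at (195,225) in the left half. Descending and closing.

Emit:
arm_command --pt "0 0 0 -2 0 6 1" --pt "0 0 0 -2 0 12 1" --pt "0 0 0 -1 0 14 1" --pt "0 0 0 0 0 14 1" --pt "0 0 0 0 0 12 1" --pt "0 0 0 0 0 8 1" --pt "0 0 0 0 0 4 1" --pt "0 0 0 0 0 0 1" --pt "0 0 0 0 0 0 0.8" --pt "0 0 0 0 0 0 0.6" --squeeze 30

```text
t: 13.83
eef_pos: [0.6376, -0.2576, 0.1875]
tcp_rot: [3.141, 0.001, 2.216]
ft_force: [-0.1, 0.0, -0.3]
width: 0.0638
grasp_force: 0.0
```

Emit:
arm_command --pt "0 0 0 0 0 0 0.5" --pt "0 0 0 0 0 0 0.4" --pt "0 0 0 0 0 0 0.3" --pt "0 0 0 0 0 0 0.3" --pt "0 0 0 0 0 0 0.3" --pt "0 0 0 0 0 -4 0.3" --pt "0 0 0 0 0 -10 0.3" --pt "0 0 0 0 0 -20 0.3" --pt "0 0 0 0 0 -30 0.3" --pt "0 0 0 0 0 -30 0.3"

```text
t: 14.67
eef_pos: [0.6372, -0.2574, 0.2822]
tcp_rot: [-3.141, -0.001, 2.216]
ft_force: [1.3, 0.7, 0.1]
width: 0.0488
grasp_force: 31.3
```

```bash
python3 - <<'E'
from h import *
go(.562,.176,.25,127)
go(.562,.176,.25,65.7)
f=r.grab_frame("side")
for d in r.cut_out(f,"lemon_center"):
        p=pts(f,d["region"]); print(round(d["confidence"],2),np.percentile(p,[2,50,98],axis=0).round(3).tolist())
E
```

```text
turn [-0.  -0.1 -0. ] then shift [ 391.4  200.8 -122.8] | grasp pt [ 0.637 -0.257  0.127] t 14.67 F [1.3 0.7 0.1] w 0.049 g 31.3
turn [-0.  -0.  61.3] then shift [ 364.1 -246.9 -122.8] | grasp pt [ 0.637 -0.257  0.127] t 14.67 F [1.3 0.7 0.1] w 0.049 g 31.3
0.78 [[0.31, -0.413, -0.003], [0.341, -0.389, 0.048], [0.38, -0.341, 0.065]]
0.75 [[0.352, -0.14, 0.011], [0.37, -0.12, 0.037], [0.394, -0.089, 0.05]]
0.47 [[0.624, -0.291, 0.105], [0.638, -0.283, 0.128], [0.654, -0.268, 0.142]]
```

Emit:
arm_command --pt "0 0 4 0 0 -25 0.3" --pt "0 0 7 0 0 -25 0.3" --pt "0 0 7 0 0 -25 0.3" --pt "0 0 7 0 0 -20 0.3" --pt "0 0 7 0 0 -10 0.3" --pt "0 0 7 0 0 -5 0.3" --pt "0 0 7 0 0 -5 0.3" --pt "0 0 7 0 0 0 0.3" --pt "0 0 7 0 0 0 0.3" --pt "0 0 1.3 10 -7 0 0.3"

```text
t: 15.6
eef_pos: [0.6348, -0.2468, 0.3959]
tcp_rot: [3.141, 0.0, 1.137]
ft_force: [-0.1, 0.0, -0.1]
width: 0.0485
grasp_force: 31.6
```

Emit:
arm_command --pt "0 0 0 20 -14 0 0.3" --pt "0 0 0 30 -20 0 0.3" --pt "0 0 0 33 -22 0 0.3" --pt "0 0 0 33 -22 0 0.3" --pt "0 0 0 33 -22 0 0.3" --pt "0 0 0 33 -22 0 0.3" --pt "0 0 0 33 -22 0 0.3" --pt "0 0 0 33 -22 0 0.3" --pt "0 0 0 33 -22 0 0.3" --pt "0 0 0 30 -20 0 0.3"

```text
t: 16.43
eef_pos: [0.5724, 0.1255, 0.3964]
tcp_rot: [3.141, -0.001, 1.147]
ft_force: [0.1, -0.4, -1.2]
width: 0.0488
grasp_force: 31.6
```

```bash
python3 -c "
from h import *
go(.562,.176,.10,65.7)"
```

```text
turn [ 0. -0.  0.] then shift [ 41.7 -30.2 141.4] | grasp pt [0.572 0.126 0.241] t 16.43 F [ 0.1 -0.4 -1.2] w 0.049 g 31.6
```

Emit:
arm_command --pt "0 0 0 22 -16 0 0.3" --pt "0 0 0 14 -10 0 0.3" --pt "0 0 0 6 -4 5 0.3" --pt "0 0 0 0 0 15 0.3" --pt "0 0 0 0 0 24 0.3" --pt "0 0 0 0 0 28 0.3" --pt "0 0 0 0 0 28 0.3" --pt "0 0 0 0 0 20 0.3" --pt "0 0 0 0 0 12 0.3" --pt "0 0 0 0 0 6 0.3"

```text
t: 17.27
eef_pos: [0.5631, 0.1735, 0.2562]
tcp_rot: [-3.14, 0.001, 1.146]
ft_force: [0.2, -0.4, -0.9]
width: 0.0489
grasp_force: 31.6
```

```bash
python3 - <<'E'
from h import *
go(.562,.176,.10,65.7)
f=r.grab_frame("side"); cv2.imwrite("pics/c.png",cv2.resize(f["pixels"][80:230,190:340],(600,600)))
E
```

```text
turn [-0.1  0.1 -0. ] then shift [ 1.8 -2.1  1.2] | grasp pt [0.563 0.174 0.101] t 17.27 F [ 0.2 -0.4 -0.9] w 0.049 g 31.6
```

View pics/c.png

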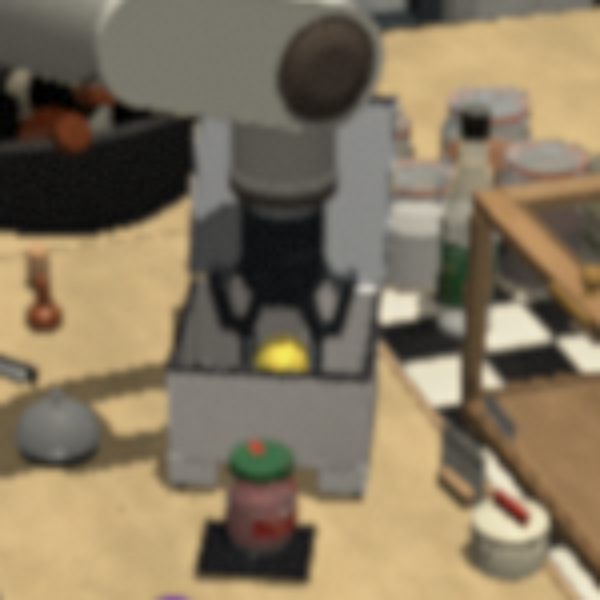

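The lemon (283,355) is inside the caddy opening, with the jar upright on the tread (262,500). I'll go a bit lower and release, then rise.

Emit:
arm_command --pt "0 0 0 0 0 4 0.3" --pt "0 0 0 0 0 5 0.3" --pt "0 0 0 0 0 2 0.3" --pt "0 0 0 0 0 0 0.6" --pt "0 0 0 0 0 0 0.8" --pt "0 0 0 0 0 0 0.9" --pt "0 0 0 0 0 0 0.9" --pt "0 0 0 0 0 -6 0.9" --pt "0 0 0 0 0 -15 0.9" --pt "0 0 0 0 0 -25 0.9"

```text
t: 18.15
eef_pos: [0.5629, 0.174, 0.2918]
tcp_rot: [-3.139, 0.002, 1.147]
ft_force: [-0.1, -0.2, 1.2]
width: 0.0768
grasp_force: 0.0
```

Emit:
arm_command --pt "0 0 0 0 0 -32 1" --pt "0 0 0 0 0 -32 1" --pt "0 0 0 0 0 -25 1" --pt "0 0 0 -15 0 -10 1" --pt "0 0 0 -25 0 0 1" --pt "0 0 0 -32 0 0 1" --pt "0 0 0 -32 0 0 1" --pt "0 0 0 -32 0 0 1" --pt "0 0 0 -20 0 0 1" --pt "0 0 0 -10 0 0 1"

```text
t: 18.98
eef_pos: [0.4937, 0.0207, 0.3919]
tcp_rot: [3.141, 0.0, 1.145]
ft_force: [-0.4, 0.3, 0.8]
width: 0.0857
grasp_force: 0.0
```

```bash
python3 - <<'E'
from h import *
go(.4902,.0158,.069,65.7)
for n in ["side","top"]:
  f=r.grab_frame(n)
  for k in ["jar_center","lemon_center"]:
    for d in r.cut_out(f,k):
        p=pts(f,d["region"]); print(n,k,round(d["confidence"],2),np.percentile(p,[2,50,98],axis=0).round(3).tolist())
E
```

```text
turn [ 0.   0.  -0.1] then shift [ -5.9  -1.1 167.9] | grasp pt [0.494 0.021 0.237] t 18.98 F [-0.4  0.3  0.8] w 0.086 g 0.0
side jar_center 0.71 [[0.459, -0.019, 0.019], [0.482, -0.005, 0.072], [0.51, 0.039, 0.102]]
side lemon_center 0.82 [[0.31, -0.413, 0.018], [0.34, -0.39, 0.049], [0.376, -0.348, 0.066]]
side lemon_center 0.47 [[0.352, -0.139, 0.009], [0.372, -0.12, 0.036], [0.398, -0.089, 0.049]]
top jar_center 0.17 [[0.417, -0.298, -0.0], [0.474, -0.24, 0.006], [0.534, -0.183, 0.012]]
top lemon_center 0.9 [[0.359, -0.131, 0.027], [0.38, -0.1, 0.044], [0.402, -0.069, 0.054]]
top lemon_center 0.57 [[0.319, -0.406, 0.037], [0.352, -0.367, 0.057], [0.386, -0.333, 0.069]]
```

Emit:
arm_command --pt "0 0 0 -3 0 8 1" --pt "0 0 0 -3 -1 18 1" --pt "0 0 0 0 0 25 1" --pt "0 0 0 0 0 26 1" --pt "0 0 0 0 0 26 1" --pt "0 0 0 0 0 24 1" --pt "0 0 0 0 0 18 1" --pt "0 0 0 0 0 13 1" --pt "0 0 0 0 0 7 1" --pt "0 0 0 0 0 3 1" --squeeze 50

```text
t: 20.12
eef_pos: [0.4914, 0.0181, 0.2223]
tcp_rot: [-3.14, 0.001, 1.147]
ft_force: [-0.5, -0.2, 0.5]
width: 0.0855
grasp_force: 0.0
```

```bash
python3 - <<'E'
from h import *
go(.4902,.0158,.069,65.7)
for n in ["side","top"]:
  f=r.grab_frame(n); h=cv2.cvtColor(f["pixels"],cv2.COLOR_BGR2HSV)
  p=pts(f,cv2.inRange(h,(22,140,90),(35,255,255))>0)
  p=p[np.hypot(p[:,0]-.564,p[:,1]-.18)<.12]; print(n,len(p),np.median(p,0) if len(p) else "")
E
```

```text
turn [-0.1  0.   0. ] then shift [-2.6 -0.1 -1.7] | grasp pt [0.491 0.018 0.067] t 20.12 F [-0.5 -0.2  0.5] w 0.086 g 0.0
side 0 
top 228 [0.56984328 0.17539429 0.08706626]
```

The lemon lies in the caddy, its top at z≈0.087. Regripping the jar.

Emit:
arm_command --pt "0 0 0 -2 0 -1 1" --pt "0 0 0 0 0 0 0.8" --pt "0 0 0 0 0 0 0.7" --pt "0 0 0 0 0 0 0.6" --pt "0 0 0 0 0 0 0.5" --pt "0 0 0 0 0 0 0.4" --pt "0 0 0 0 0 0 0.4" --pt "0 0 0 0 0 0 0.4" --pt "0 0 0 0 0 0 0.4" --pt "0 0 0 0 0 0 0.4"

```text
t: 21.05
eef_pos: [0.491, 0.0159, 0.226]
tcp_rot: [3.14, -0.0, 1.147]
ft_force: [-5.5, 0.5, 13.8]
width: 0.0573
grasp_force: 50.4
```

Emit:
arm_command --pt "0 0 0 0 0 -0.5 0.4" --pt "0 0 0 0 0 -1 0.4" --pt "0 0 0 0 0 -2 0.4" --pt "0 0 0 0 0 -2 0.4" --pt "0 0 0 0 0 -2 0.4" --pt "0 0 0 0 0 -2 0.4" --pt "0 0 0 0 0 -2 0.4" --pt "0 0 0 0 0 -2 0.4" --pt "0 0 0 0 0 -2 0.4" --pt "0 0 0 0 0 -2 0.4"

```text
t: 21.88
eef_pos: [0.4908, 0.0159, 0.2425]
tcp_rot: [-3.142, -0.0, 1.147]
ft_force: [-0.3, 0.3, -3.2]
width: 0.0573
grasp_force: 54.0
```

Emit:
arm_command --pt "0 0 0 0 0 -2 0.4" --pt "0 0 0 0 0 -2 0.4" --pt "0 0 0 0 0 -2 0.4" --pt "0 0 0 0 0 -2 0.4" --pt "0 0 0 0 0 -2 0.4" --pt "0 0 0 0 0 -2 0.4" --pt "0 0 0 0 0 -2 0.4" --pt "0 0 0 0 0 -2 0.4" --pt "0 0 0 0 0 -2 0.4" --pt "0 0 0 0 0 -2 0.4"

```text
t: 22.72
eef_pos: [0.4908, 0.0159, 0.2625]
tcp_rot: [-3.142, -0.0, 1.147]
ft_force: [0.3, 1.3, -3.8]
width: 0.0571
grasp_force: 54.1
```

Emit:
arm_command --pt "0 0 0 0 0 -2 0.4" --pt "0 0 0 0 0 -2 0.4" --pt "0 0 0 0 0 -2 0.4" --pt "0 0 0 0 0 -2 0.4" --pt "0 0 0 0 0 -2 0.4" --pt "0 0 0 0 0 -2 0.4" --pt "0 0 0 0 0 -2 0.4" --pt "0 0 0 0 0 -2 0.4" --pt "0 0 0 0 0 -2 0.4" --pt "0 0 0 0 0 -2 0.4"

```text
t: 23.55
eef_pos: [0.4908, 0.0159, 0.2824]
tcp_rot: [-3.141, 0.0, 1.146]
ft_force: [-0.7, -0.4, -4.9]
width: 0.0573
grasp_force: 54.1
```

```bash
python3 - <<'E'
from h import *
go(.474,-.242,.14,65.7)
f=r.grab_frame("side")
for k in ["jar_center","pedal_tread","lid"]:
        for d in r.cut_out(f,k)[:1]:
            p=pts(f,d["region"]); print(k,round(d["confidence"],2),np.percentile(p,[2,50,98],axis=0).round(3).tolist())
E
```

```text
turn [-0.  0. -0.] then shift [-241.9   90.8  -12.6] | grasp pt [0.491 0.016 0.127] t 23.55 F [-0.7 -0.4 -4.9] w 0.057 g 54.1
jar_center 0.84 [[0.458, -0.02, 0.072], [0.482, -0.005, 0.124], [0.513, 0.037, 0.158]]
pedal_tread 0.48 [[0.431, -0.037, -0.003], [0.478, 0.003, 0.057], [0.562, 0.106, 0.069]]
lid 0.77 [[0.441, 0.052, 0.122], [0.596, 0.163, 0.137], [0.67, 0.285, 0.145]]
```

The pedal came up under control and the lid is shut (z≈0.14). Carrying the jar to the mat.

Emit:
arm_command --pt "0 0 0 0 0 -6 0.4" --pt "0 0 0 -10 4 -7 0.4" --pt "0 0 0 -20 8 0 0.4" --pt "0 0 0 -30 11 0 0.4" --pt "0 0 0 -34 13 0 0.4" --pt "0 0 0 -34 13 0 0.4" --pt "0 0 0 -34 13 0 0.4" --pt "0 0 0 -32 12 0 0.4" --pt "0 0 0 -26 9 0 0.4" --pt "0 0 0 -15 5 0 0.4"

```text
t: 24.58
eef_pos: [0.4735, -0.2379, 0.2959]
tcp_rot: [3.141, 0.001, 1.145]
ft_force: [0.3, 0.9, -3.6]
width: 0.0573
grasp_force: 54.6
```

Emit:
arm_command --pt "0 0 0 -7 3 2 0.4" --pt "0 0 0 0 0 6 0.4" --pt "0 0 0 0 0 10 0.4" --pt "0 0 0 0 0 12 0.4" --pt "0 0 0 0 0 12 0.4" --pt "0 0 0 0 0 12 0.4" --pt "0 0 0 0 0 8 0.4" --pt "0 0 0 0 0 5 0.4" --pt "0 0 0 0 0 3 0.4" --pt "0 0 0 0 0 2 0.4"

```text
t: 25.42
eef_pos: [0.4742, -0.242, 0.2229]
tcp_rot: [-3.141, -0.0, 1.147]
ft_force: [0.0, 0.2, -4.3]
width: 0.0578
grasp_force: 54.6
```

```bash
python3 - <<'E'
from h import *
go(.474,-.242,.061,65.7)
f=r.grab_frame("side"); 
for k in ["jar_center"]:
        for d in r.cut_out(f,k)[:1]:
            p=pts(f,d["region"]); print(k,round(d["confidence"],2),np.percentile(p,[2,50,98],axis=0).round(3).tolist())
E
```

```text
turn [-0. -0.  0.] then shift [-0.1 -0.2  6.9] | grasp pt [ 0.474 -0.242  0.068] t 25.42 F [ 0.   0.2 -4.3] w 0.058 g 54.6
jar_center 0.76 [[0.441, -0.275, 0.018], [0.464, -0.263, 0.069], [0.493, -0.224, 0.099]]
```

Emit:
arm_command --pt "0 0 0 0 0 2 0.4" --pt "0 0 0 0 0 2 0.4" --pt "0 0 0 0 0 1 0.4" --pt "0 0 0 0 0 1 0.4" --pt "0 0 0 0 0 0.5 0.4" --pt "0 0 0 0 0 0 0.4" --pt "0 0 0 0 0 0 0.4" --pt "0 0 0 0 0 0 0.4" --pt "0 0 0 0 0 0 0.4" --pt "0 0 0 0 0 0 0.4"

```text
t: 26.35
eef_pos: [0.4741, -0.242, 0.2171]
tcp_rot: [3.141, -0.0, 1.147]
ft_force: [-3.2, 3.7, 6.5]
width: 0.0574
grasp_force: 55.6
```

It's in contact with the mat, so I'm releasing and rising.

Emit:
arm_command --pt "0 0 0 0 0 0 0.75" --pt "0 0 0 0 0 0 0.8" --pt "0 0 0 0 0 0 0.9" --pt "0 0 0 0 0 0 1" --pt "0 0 0 0 0 0 1" --pt "0 0 0 0 0 -6 1" --pt "0 0 0 0 0 -12 1" --pt "0 0 0 0 0 -20 1" --pt "0 0 0 0 0 -28 1" --pt "0 0 0 0 0 -35 1"

```text
t: 27.18
eef_pos: [0.4737, -0.2418, 0.3187]
tcp_rot: [-3.14, -0.0, 1.147]
ft_force: [0.8, -1.1, -0.3]
width: 0.0856
grasp_force: 0.0
```

Emit:
arm_command --pt "0 0 0 0 0 -35 1" --pt "0 0 0 0 0 -35 1" --pt "0 0 0 -20 0 -25 1" --pt "0 0 0 -30 0 -10 1" --pt "0 0 0 -30 0 0 1" --pt "0 0 0 -30 0 0 1" --pt "0 0 0 -20 0 0 1" --pt "0 0 0 -10 0 0 1" --pt "0 0 0 0 0 0 1" --pt "0 0 0 0 0 0 1"

```text
t: 28.02
eef_pos: [0.4164, -0.3694, 0.4233]
tcp_rot: [3.141, -0.0, 1.146]
ft_force: [0.4, 0.1, 0.3]
width: 0.0856
grasp_force: 0.0
```

```bash
python3 - <<'E'
from h import *
go(.474,-.242,.061,65.7)
out=[]
for n in ["side","top"]:
    f=r.grab_frame(n); out.append(f["pixels"][100:380,130:410])
    for k in ["jar_center","lid","pedal_tread","timer","bell","price_card","scraper"]:
        for d in r.cut_out(f,k)[:1]:
            p=pts(f,d["region"]); print(n,k,round(d["confidence"],2),np.percentile(p,[2,50,98],axis=0).round(3).tolist())
cv2.imwrite("pics/e.png",cv2.resize(np.hstack(out),(800,400)))
E
```

```text
turn [ 0. -0. -0.] then shift [139.8   0.  207.3] | grasp pt [ 0.416 -0.369  0.268] t 28.02 F [0.4 0.1 0.3] w 0.086 g 0.0
side jar_center 0.76 [[0.442, -0.275, -0.002], [0.466, -0.261, 0.062], [0.533, -0.164, 0.093]]
side lid 0.8 [[0.442, 0.094, 0.121], [0.505, 0.164, 0.137], [0.56, 0.278, 0.144]]
side pedal_tread 0.46 [[0.43, -0.042, 0.03], [0.488, -0.002, 0.059], [0.535, 0.097, 0.067]]
side bell 0.67 [[0.325, 0.2, -0.001], [0.357, 0.22, 0.028], [0.396, 0.259, 0.054]]
side price_card 0.75 [[0.442, -0.275, 0.009], [0.466, -0.261, 0.064], [0.497, -0.22, 0.093]]
side scraper 0.76 [[0.326, -0.593, -0.004], [0.384, -0.522, 0.004], [0.442, -0.453, 0.022]]
top lid 0.74 [[0.458, 0.072, 0.134], [0.558, 0.172, 0.142], [0.662, 0.273, 0.148]]
top pedal_tread 0.62 [[0.438, -0.03, 0.033], [0.495, 0.02, 0.056], [0.539, 0.09, 0.069]]
top timer 0.6 [[0.661, -0.095, 0.021], [0.689, -0.065, 0.049], [0.722, -0.035, 0.067]]
top bell 0.7 [[0.335, 0.205, 0.024], [0.368, 0.236, 0.04], [0.402, 0.272, 0.064]]
top price_card 0.44 [[0.684, 0.017, 0.01], [0.693, 0.046, 0.025], [0.701, 0.076, 0.063]]
```

View pics/e.png

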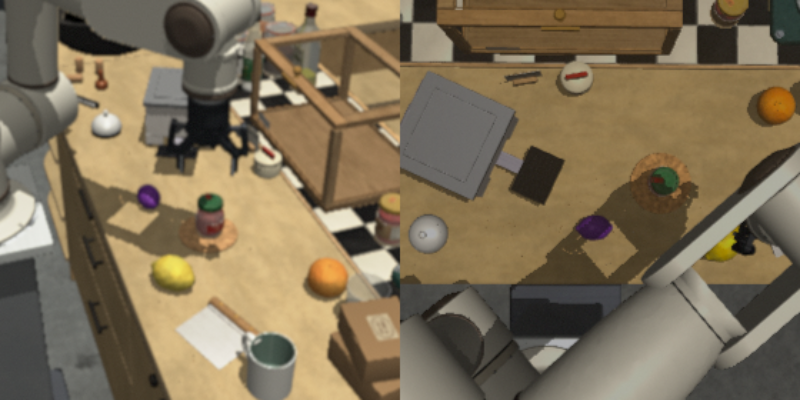

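The lid is shut (455,135 right half), the jar stands upright on its mat (665,182), and the other things are unmoved. Handing in.

```bash
python3 -c "
from rig import r
print(r.close_job())"
```

```text
the job is handed in; nothing more can be done
None
```

The small yellow lemon is in the caddy, the lid was lowered gently shut, and the jar is back upright on its cork mat; the timer, bell, price card and scraper look unmoved, and I handed the job in at about 28 s.

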